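# Roll the seat tube slot-up and lay it in the sloping V-cradle

### The arm

A 6-joint arm with a two-finger parallel gripper is mounted at the origin on the work surface. World frame = base frame: x ahead of the robot, y to its left, z up, the work surface at z = 0. Lengths are in m, angles in degrees, forces in N, time in s.
With the tool pointing down it reaches from about 0.35 to 0.875 m from the base axis. Payload 4.2 kg.
Tool frame: the origin (TCP) lies on the centre line of the jaws, within the pads' length; the fingertips stand 19 mm ahead of it and the grasp point (between the pads) is the TCP; z points along the fingers, y is the line along which they close (so a half turn about z gives the same grasp; the last joint's range is limited). The gripper opens to 87 mm and grips with 3 to 60 N. Pads are 19 mm wide; open, the fingers measure 117 mm over their backs; the gripper's body (75 mm by 190 mm) begins 51 mm behind the grasp point.
Start: joints at [90.39, 22.042, 0.453, 0, -68.411, -14.817], TCP at [0.156, 0.605, 0.242] pointing down, gripper open.
Joint ranges: [-179.83, 179.83], [-69.29, 118.12], [-61.27, 80.66], [-181.25, 117.63], [-171.15, -9.14], [-177.46, 177.46]. Speed limits (degrees/s): [159.86, 159.86, 180, 180, 180, 180].

### API

Orientations are given as a 3x3 rotation matrix whose columns are the frame's x, y, z axes.
In Python, from station import sense, capture, finish_job, search_frame, masks_of gives the robot as it stands.
- The arm moves only by the tool drive_tool, never from a script. Its argument "rows" is a list of rows, each a list of 7 numbers: the opening in per cent of the stroke, from 0 (shut) to 100 (fully open), then the shift along the world's x, y, z in mm, then the turn, a rotation vector about the world's x, y, z in rad. In form: [[fingers, dx, dy, dz, wx, wy, wz], ...]. A call has 1 to 5 rows; each row shifts and turns the commanded pose from where the row before left it; what a row does not reach is not made up. A row lasts 1/12 s, in which the tool goes at most 41.7 mm and 7.16 degrees, less where a joint would pass 70% of its speed; a pose out of reach is approached as far as the arm can. A call is refused whole if a number of a shift passes 41.7 or a number of a turn 0.125, either way. A call with a gripper value outside its range is refused whole. The fingers move at their own pace and stop on an object; the grip force is fixed at half the most. Time passes only in rows, so rows that do not move let the fingers close. It gives the time, the measured TCP pose, the force, the opening and the grip force at its end, in the units of the state.
- sense(): the state, without advancing time (a new reading comes with each control period).
- capture(name): name is "scene" or "top"; returns a dict with "frame" (480x640x3 uint8, red, green, blue), "z_map" (480x640 float32, m along the optical axis (not along the pixel's ray), 0 where there is no reading), "fx", "fy", "cx", "cy" (pixels), "distortion" ([k1, k2, p1, p2, k3] as OpenCV has them; the pictures are not rectified), "R" (3x3) and "t" (3): a world point X has camera coordinates R X + t. Camera axes: x right, y down, z forward; pixel columns grow to the right and rows downward; lengths in m; the calibration is good to about 2 mm. A picture is of the moment at which its call begins.
- finish_job(): hands the job in; it is judged then, once.
Trained networks look in a picture, given as the dict that the camera call returned (one of the last four; its "shot" number tells which), for a name from the list of things; names that differ only in an ending like _2 or _b are one class to them, and where a whole thing is asked for, a point or a joint stands for the part that bears it (a point fixed in the world has none). Each returns a list of dicts, best first, with "p" (0 to 1); they miss things now and then, are a little off and sometimes report something else, mostly with a low value. They report only what shows in the picture. A call takes as long as a camera call. They do not tell look-alikes from the thing itself.
- search_frame(label, picture): "xy" ([column, row] in pixels, amid what is visible of it).
- masks_of(label, picture): "region" (480x640 bool, what is visible of it) and "xy" ([column, row] in pixels, amid what is visible of it).
The state is a dict: "time_s": time; "joints": joint angles; "joint_velocities": joint speeds; "effort": joint torques, N m; "tcp_pos": TCP position; "ee_rot": TCP orientation; "wrist_force": force on the tool from outside, world axes, zero at the start; "moment": the same for the moment, N m; "gripper_width": opening from 0.0 (shut) to 1.0 (fully open); "gripper_force": force on a finger pad.
Only numpy, scipy, OpenCV 4.12 (cv2) and the standard library are available. Lean on these libraries where they do the work, as an engineer would, in place of code of your own. Each camera call takes 0.05 s, during which the arm holds its last target. There are 200 camera calls.

### The job

Without lifting it, roll the slotted steel tube along the board until its slot faces straight up. Then lift it and lay it in the sloping V-cradle at the cradle's slope (lowered in, not dropped), slot still facing up and slotted end uppermost, with its plain end down against the foot stop, and let go. Leave the loose things round about where they are.

Things in the scene. Friction and masses are not known exactly. Their poses are not given: they have to be found in the camera images.
- tube: bare steel seat tube, the only long tube lying on the board: 32 mm diameter, 180 mm long, 220 g. Origin: on its axis at mid-length. z runs along it to the slotted end, x points out through the slot (x up = slot up). The 120 mm from the plain end are plain and round. At first it lies roughly along world x on the board (28 mm thick), slotted end away from the robot, slot well away from up
- slot (a point): middle of the slot, on the tube's surface, 60 mm from the tube's middle along its z and 16 mm out along its x. The slot is 12 mm wide and 60 mm long, open at the tube's end. At first it faces the robot's right (world -y), 60 to 106 degrees from up
- rest: sloping part of the fixed dark steel V-cradle, to one side of the tube. Origin: where the middle of a seated tube's axis lies, 115 mm above the board. x runs up the 25 degree slope (low end towards the robot), z up square to it, out of the Vs. Two 90 degree Vs, 24 mm long, 60 mm up and down slope from the origin, 56 mm wide at their tops, 7 mm above the axis
- foot (a point): centre of the foot stop's face, 90 mm down the slope from the origin of rest, where the tube's plain end comes to stand: a 50 mm wide plate across the low end, reaching 15 mm above the axis. Between the Vs (96 mm clear) there is only a 30 mm wide bar, 29 mm or more below the axis. The base plate on the board is 200 by 90 mm
- vice: small fixed grey steel vice, about 130 by 70 mm and 83 mm tall, on the other side of the tube from the cradle. Origin: centre of its underside. Only an obstacle
- jar: white plastic twist-cap jar, 68 mm diameter, 85 mm tall, standing loose on the board. Origin: centre of its underside
- dish: round white ceramic dish of valve caps, 96 mm diameter, 32 mm tall, loose. Origin: centre of its underside
- sleeve: short plain aluminium sleeve standing upright, 38 mm diameter, 75 mm tall, loose. Origin: centre of its underside
- lever_a: blue tyre lever lying flat, 121 by 18 by 10 mm, loose. Origin: underside, near its middle; x along it
- lever_b: blue tyre lever, like lever_a
- lever_c: blue tyre lever, like lever_a
- spanner: steel spanner lying flat, 150 mm long, loose. Origin: underside, near its middle; x along it
Not all that is in view belongs to the job. Of the things shaped like the tube, the steel one is meant.

How it is judged (in metres and radians):
On the way, in this order (a step that is already met when the one before it is completed fails the run):
1. the tube lies on the board, at rest, with its slot facing up within 15 degrees (angle between tube's own x axis and vertical below 0.26 rad and height (world z) of tube below 0.049 m and linear speed of tube below 0.02 m/s), for 0.2 s.
2. the tube, still held in the fingers, is at the cradle's slope within 8 degrees and within 12 mm of its seat across the Vs (angle between the z axis of tube and the x axis of rest, either way round below 0.14 rad and contact force between the fingers and tube above 0.5 N and y of tube in the frame of rest between -0.012 and 0.012 m and z of tube in the frame of rest below 0.012 m and x of tube in the frame of rest between -0.012 and 0.06 m), for 0.1 s.
At the end, for the whole second after the job is handed in: The tube lies at rest in both Vs of the cradle, released, within 6 mm of its seat across the Vs and 5 degrees of the slope, plain end within 8 mm of the foot stop, slotted end uppermost, slot facing up (square out of the Vs) within 18 degrees (x of tube in the frame of rest between -0.008 and 0.008 m and y of tube in the frame of rest between -0.006 and 0.006 m and z of tube in the frame of rest between -0.006 and 0.006 m and x of slot in the frame of rest above 0.03 m and angle between the z axis of tube and the x axis of rest, either way round below 0.08 rad and angle between the x axis of tube and the z axis of rest, either way round below 0.31 rad and z of slot in the frame of rest above 0 m and linear speed of tube below 0.02 m/s and contact force between the fingers and tube below 0.1 N); the robot touches nothing.
It fails at once if the tube is lifted off the board while its slot is turned more than about 30 degrees from facing up (height (world z) of tube above 0.064 m and (angle between tube's own y axis and vertical below 1.05 rad or angle between tube's own y axis and vertical above 2.09 rad or angle between tube's own x axis and vertical above 1.2 rad)).
It fails at once if a loose bystander (jar, dish, sleeve, tyre lever, spanner) is moved more than 25 mm (distance of any of jar, dish, sleeve, lever_a, lever_b, lever_c, spanner from where it was at the start of the episode above 0.025 m).
It also fails if it takes over 58 s, if anything falls off the work surface, if the arm or the gripper's body presses on something with over 40 N, if the wrist force passes 120 N, or if a joint passes its speed limit or range.

## Working session

There is one attempt and no reset: what is moved stays moved. The work goes in short steps, Python scripts to look and compute and a tool call to move; the robot and the scene stay as the last step left them, time stands still between calls to the robot, and variables do not carry over. Pictures are saved under pics/ and viewed, at most 10 in all, crops included, and the job is handed in when it is done.

Besides the shell and the picture viewer there is one more tool, called after "Request:" as a command line: name --pt "numbers of a row" for each row, then --argument value for the rest. drive_tool: Moves the arm, as the interface text tells. Its arguments: {"type":"object","properties":{"rows":{"type":"array"}},"required":["rows"]}

```bash
mkdir -p pics; ls; cat > h.py <<'E'
import numpy as np, cv2
from station import sense, capture, finish_job, search_frame, masks_of
def pts(c, m):
    v,u=np.nonzero(m&(c["z_map"]>0)); z=c["z_map"][v,u].astype(float)
    K=np.array([[c["fx"],0,c["cx"]],[0,c["fy"],c["cy"]],[0,0,1.]])
    n=cv2.undistortPoints(np.c_[u,v].astype(float)[:,None],K,np.array(c["distortion"],float))[:,0]
    X=np.c_[n*z[:,None],z]
    return (X-np.array(c["t"]))@np.array(c["R"]), np.c_[u,v]
def proj(c,X):
    K=np.array([[c["fx"],0,c["cx"]],[0,c["fy"],c["cy"]],[0,0,1.]])
    return cv2.projectPoints(np.array(X,float).reshape(-1,3),cv2.Rodrigues(np.array(c["R"],float))[0],np.array(c["t"],float),K,np.array(c["distortion"],float))[0][:,0]
def save(c,name): cv2.imwrite("pics/"+name,c["frame"][:,:,::-1])
E
python3 - <<'E'
from h import *
np.set_printoptions(precision=3,suppress=True)
for n in ("scene","top"):
    c=capture(n); save(c,n+"0.png"); print(n,c["fx"],np.array(c["R"]),c["t"])
    for l in ["tube","rest","vice","jar","dish","sleeve","lever_a","spanner"]:
        for r in masks_of(l,c)[:4]:
            P,_=pts(c,r["region"])
            if len(P): print(l,round(r["p"],2),r["xy"],len(P),np.median(P,0),np.percentile(P,2,0),np.percentile(P,98,0))
print(sense())
E
```

```text
pics
scene 479.3876165676263 [[ 0.531  0.848  0.002]
 [ 0.585 -0.365 -0.724]
 [-0.613  0.385 -0.69 ]] [-0.26  -0.193  1.624]
tube 0.94 [356.5, 176.9] 404 [0.19  0.305 0.026] [0.146 0.232 0.002] [0.223 0.399 0.034]
tube 0.86 [329.0, 262.3] 584 [0.498 0.003 0.055] [ 0.403 -0.018  0.036] [0.571 0.031 0.061]
tube 0.65 [179.9, 242.6] 640 [ 0.18  -0.312  0.026] [ 0.109 -0.373  0.007] [ 0.244 -0.25   0.033]
rest 0.61 [252.0, 297.2] 1055 [ 0.525 -0.242  0.114] [ 0.466 -0.277  0.034] [ 0.644 -0.207  0.173]
vice 0.68 [427.6, 239.7] 1222 [0.595 0.249 0.071] [0.504 0.229 0.031] [0.631 0.295 0.111]
vice 0.2 [377.9, 255.3] 233 [0.53  0.141 0.033] [0.472 0.133 0.024] [0.587 0.157 0.038]
jar 0.88 [438.0, 303.8] 1002 [0.786 0.12  0.091] [0.749 0.102 0.036] [0.807 0.157 0.115]
dish 0.95 [391.9, 340.6] 1142 [ 0.774 -0.004  0.046] [ 0.737 -0.052  0.03 ] [0.822 0.033 0.061]
sleeve 0.88 [343.8, 365.2] 460 [ 0.791 -0.148  0.079] [ 0.763 -0.161  0.027] [ 0.8   -0.108  0.103]
lever_a 0.67 [292.9, 310.9] 309 [ 0.567 -0.15   0.033] [ 0.505 -0.159  0.025] [ 0.619 -0.138  0.038]
lever_a 0.59 [403.6, 202.4] 154 [
[... 1644 characters left out ...]
348  0.035] [ 0.305 -0.369  0.024] [ 0.444 -0.331  0.039]
spanner 0.33 [431.5, 212.1] 1812 [ 0.557 -0.241  0.119] [ 0.467 -0.273  0.08 ] [ 0.639 -0.206  0.173]
{'time_s': 0.9, 'joints': array([ 90.389,  22.037,   0.452,  -0.001, -68.409, -14.819]), 'joint_velocities': array([-0.062, -0.017, -0.005,  0.014,  0.07 ,  0.022]), 'effort': array([  0.   , -39.045,  18.763,   4.224,   0.016,  -0.   ]), 'tcp_pos': array([0.156, 0.605, 0.242]), 'ee_rot': array([[ 0.968, -0.249, -0.   ],
       [-0.249, -0.968,  0.   ],
       [-0.   , -0.   , -1.   ]]), 'wrist_force': array([-0.305, -0.413, -1.68 ]), 'moment': array([ 0.047,  0.022, -0.037]), 'gripper_force': 0.0, 'gripper_width': 0.9925257188849387}
```

```bash
python3 - <<'E'
import cv2,numpy as np
a=cv2.imread("pics/scene0.png");b=cv2.imread("pics/top0.png")
A=cv2.resize(a[150:400,160:480],(800,600),interpolation=cv2.INTER_CUBIC)
cv2.imwrite("pics/a.png",A)
cv2.imwrite("pics/b.png",cv2.resize(b[80:320,140:500],(780,520),interpolation=cv2.INTER_CUBIC))
E
```

```text
(no output)
```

View pics/a.png

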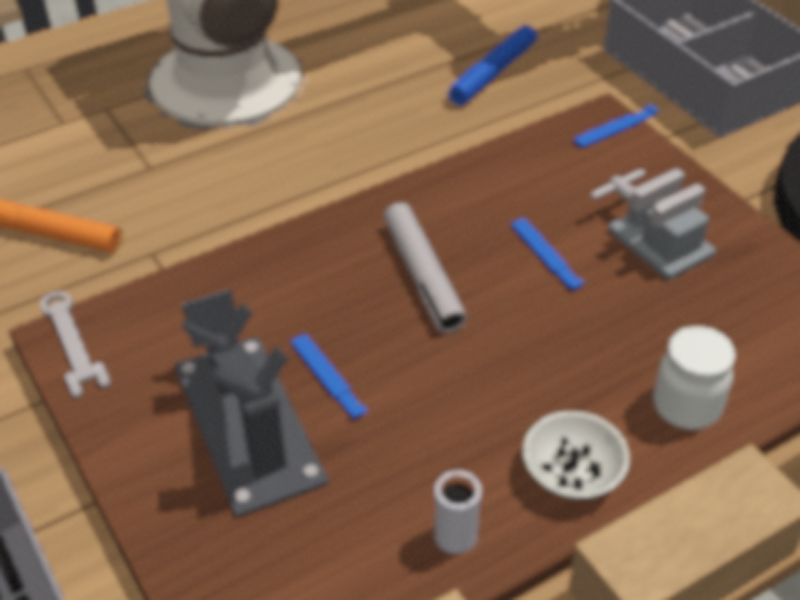

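View pics/b.png

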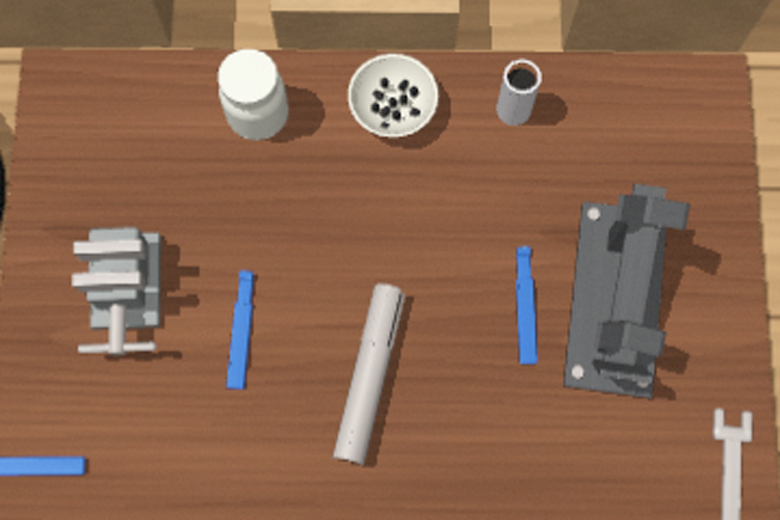

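```bash
cat > m.py <<'E'
from h import *
from scipy.optimize import least_squares
np.set_printoptions(precision=4,suppress=True)
def tube(c, near=None):
    best=None
    for r in masks_of("tube",c):
        m=cv2.erode(r["region"].astype(np.uint8),np.ones((2,2)))>0
        P,uv=pts(c,m)
        if len(P)>100 and (np.linalg.norm(np.median(P,0)[:2]-near[:2])<.1): best=(P,uv,r);break
    return best
def fit_tube(P,slope=None):
    c0=P.mean(0);d=np.linalg.svd(P-c0)[2][0]; d*=np.sign(d[0])
    def res(p):
        a=np.array([np.cos(p[2])*np.cos(p[3]),np.sin(p[2])*np.cos(p[3]),np.sin(p[3])])
        q=P-np.array([c0[0],p[0],p[1]]); q=q-np.outer(q@a,a)
        return np.linalg.norm(q,axis=1)-.016
    s=least_squares(res,[c0[1],c0[2]-.012,np.arctan2(d[1],d[0]),np.arcsin(d[2])],loss="soft_l1",f_scale=.001)
    p=s.x;a=np.array([np.cos(p[2])*np.cos(p[3]),np.sin(p[2])*np.cos(p[3]),np.sin(p[3])]);o=np.array([c0[0],p[0],p[1]])
    t=(P-o)@a; return o+a*(np.percentile(t,1)+np.percentile(t,99))/2,a,np.ptp(np.percentile(t,[1,99])),np.abs(s.fun).mean()
E
python3 - <<'E'
from m import *
Q=[]
for n in ("top","scene"):
    c=capture(n)
    P,uv,r=tube(c,np.array([.48,.01])); print(n,"tube",fit_tube(P))
    for r in masks_of("rest",c)[:1]:
        m=cv2.dilate(r["region"].astype(np.uint8),np.ones((5,5)))>0
        Q.append(pts(c,m)[0])
    if n=="top": np.save("q.npy",Q[0])
s25=np.radians(25)
def T(p,P):
    x,y,w=p; X=np.array([np.cos(w)*np.cos(s25),np.sin(w)*np.cos(s25),np.sin(s25)]);Y=np.array([-np.sin(w),np.cos(w),0]);Z=np.cross(X,Y)
    return (P-[x,y,.143])@np.c_[X,Y,Z]
def sd(L):
    # rest solid: signed-ish distance to nearest known surface
    x,y,z=L.T
    return None
for nm,P in (("top",Q[0]),("scene",Q[1]),("both",np.vstack(Q))):
    P=P[P[:,2]>.09]
    p0=np.array([.555,-.24,-.06])
    for it in range(6):
        L=T(p0,P); sel=(np.abs(np.abs(L[:,0])-60e-3)<.011)&(np.abs(L[:,1])<.026)&(np.abs(L[:,2]-np.abs(L[:,1])+.0226)<.012-.001*it)
        S=P[sel]
        f=lambda q:[(l:=T([p0[0],q[0],q[1]],S)),(l[:,2]-np.abs(l[:,1])+.0226)/1.414][1]
        s=least_squares(f,p0[1:],loss="soft_l1",f_scale=.002); p0=np.array([p0[0],*s.x])
    L=T(p0,P); top=L[(L[:,2]>-.012)&(np.abs(L[:,1])>.012)]
    print(nm,p0,len(S),np.abs(s.fun).mean(),s.fun.mean())
    print(np.histogram(top[:,0],bins=np.arange(-.11,.1,.005)))
    print("y range",np.percentile(top[:,1],[1,99]),"z",np.percentile(L[:,2],[98,99.5]))
E
```

```text
top tube (array([0.4805, 0.0124, 0.0441]), array([ 0.9771, -0.2126,  0.0013]), np.float64(0.17493323375490688), np.float64(0.001353974382736238))
scene tube (array([0.4887, 0.0102, 0.0425]), array([ 0.9789, -0.2042,  0.0049]), np.float64(0.17041997089251412), np.float64(0.0019063851340196947))
top [ 0.555  -0.2408 -0.1302] 559 0.001038653326827793 -0.00016286184870554238
(array([ 0,  0,  0, 33, 41,  0,  0, 11, 47, 47, 50, 49, 40,  0,  0,  0,  0,
        0,  0,  0,  0,  0,  0,  0,  0,  0,  0,  0,  0,  0,  0,  9, 49, 52,
       51, 53, 37,  0,  0,  0,  0]), array([-0.11 , -0.105, -0.1  , -0.095, -0.09 , -0.085, -0.08 , -0.075,
       -0.07 , -0.065, -0.06 , -0.055, -0.05 , -0.045, -0.04 , -0.035,
       -0.03 , -0.025, -0.02 , -0.015, -0.01 , -0.005,  0.   ,  0.005,
        0.01 ,  0.015,  0.02 ,  0.025,  0.03 ,  0.035,  0.04 ,  0.045,
        0.05 ,  0.055,  0.06 ,  0.065,  0.07 ,  0.075,  0.08 ,  0.085,
        0.09 ,  0.095]))
y range [-0.0318  0.0323] z [0.0145 0.0169]
scene [ 0.555  -0.2425 -0.1312] 195 0.0014115179425664608 -0.0013283571277280509
(array([ 0,  0,  2, 36, 67,  2,  
[... 619 characters left out ...]
1531439463356424 -0.00035915828411938475
(array([  0,   0,   2,  63, 110,   4,   0,  13,  61,  60,  64,  60,  84,
         8,   0,   0,   0,   0,   0,   0,   0,   0,   0,   0,   0,   0,
         0,   0,   0,   0,   0,  12,  64,  71,  73,  67,  84,  14,   0,
         0,   0]), array([-0.11 , -0.105, -0.1  , -0.095, -0.09 , -0.085, -0.08 , -0.075,
       -0.07 , -0.065, -0.06 , -0.055, -0.05 , -0.045, -0.04 , -0.035,
       -0.03 , -0.025, -0.02 , -0.015, -0.01 , -0.005,  0.   ,  0.005,
        0.01 ,  0.015,  0.02 ,  0.025,  0.03 ,  0.035,  0.04 ,  0.045,
        0.05 ,  0.055,  0.06 ,  0.065,  0.07 ,  0.075,  0.08 ,  0.085,
        0.09 ,  0.095]))
y range [-0.0325  0.0325] z [0.0135 0.0161]
```

Request:
drive_tool --pt "0 18 -33 0 0 0 0.01" --pt "0 18 -33 0 0 0 0.01" --pt "0 18 -33 0 0 0 0.01" --pt "0 18 -33 0 0 0 0.01" --pt "0 18 -33 0 0 0 0"

```text
time_s: 1.62
tcp_pos: [0.2462, 0.4386, 0.2416]
ee_rot: [[0.978, -0.209, 0.0], [-0.209, -0.978, 0.0], [0.0, -0.0, -1.0]]
wrist_force: [0.9, 0.3, 0.2]
gripper_width: 0.708
gripper_force: 0.0
```

Request:
drive_tool --pt "0 18 -33 0 0 0 0" --pt "0 18 -33 0 0 0 0" --pt "0 18 -33 0 0 0 0" --pt "0 18 -33 0 0 0 0" --pt "0 18 -33 0 0 0 0"

```text
time_s: 2.03
tcp_pos: [0.3361, 0.2736, 0.242]
ee_rot: [[0.978, -0.21, 0.001], [-0.21, -0.978, 0.001], [0.0, -0.001, -1.0]]
wrist_force: [0.4, 0.4, 0.4]
gripper_width: 0.323
gripper_force: 0.0
```

Request:
drive_tool --pt "0 18 -33 0 0 0 0" --pt "0 18 -33 0 0 0 0" --pt "0 18 -33 0 0 0 0" --pt "0 18 -33 0 0 0 0" --pt "0 18 -33 0 0 0 0"

```text
time_s: 2.45
tcp_pos: [0.4262, 0.1085, 0.2421]
ee_rot: [[0.978, -0.21, 0.001], [-0.21, -0.978, 0.001], [0.001, -0.001, -1.0]]
wrist_force: [1.3, 1.2, -0.0]
gripper_width: 0.021
gripper_force: 0.0
```

Request:
drive_tool --pt "0 18.6 -35.1 0 0 0 0" --pt "0 18.6 -35.2 0 0 0 0" --pt "0 18.6 -35.2 0 0 0 0" --pt "0 0 0 -38 0 0 0" --pt "0 0 0 -38 0 0 0"

```text
time_s: 2.87
tcp_pos: [0.484, 0.003, 0.1666]
ee_rot: [[0.977, -0.215, 0.007], [-0.215, -0.977, 0.002], [0.006, -0.004, -1.0]]
wrist_force: [-0.2, 1.2, -1.1]
gripper_width: 0.006
gripper_force: 0.0
```

Request:
drive_tool --pt "0 0 0 -38 0 0 0" --pt "0 0 0 -38 0 0 0" --pt "0 0 0 -6 0 0 0" --pt "0 0 0 0 0 0 0"

```text
time_s: 3.2
tcp_pos: [0.4802, 0.0042, 0.0821]
ee_rot: [[0.978, -0.21, -0.005], [-0.21, -0.978, -0.002], [-0.005, 0.003, -1.0]]
wrist_force: [-0.0, -0.0, -0.1]
gripper_width: 0.007
gripper_force: 0.0
```

Request:
drive_tool --pt "0 0 0 -2 0 0 0" --pt "0 0 0 -2 0 0 0" --pt "0 0 0 0 0 0 0"

```text
time_s: 3.45
tcp_pos: [0.4828, 0.0053, 0.0813]
ee_rot: [[0.978, -0.21, 0.004], [-0.21, -0.978, 0.001], [0.004, -0.002, -1.0]]
wrist_force: [0.1, -0.2, -0.1]
gripper_width: 0.009
gripper_force: 0.0
```

Request:
drive_tool --pt "0 0 -2 -1 0 0 0" --pt "0 0 0 -1 0 0 0" --pt "0 0 0 0 0 0 0"

```text
time_s: 3.7
tcp_pos: [0.4823, 0.0028, 0.0789]
ee_rot: [[0.978, -0.21, 0.002], [-0.21, -0.978, 0.0], [0.002, -0.001, -1.0]]
wrist_force: [-0.1, -0.6, 4.7]
gripper_width: 0.005
gripper_force: 2.6
```

Request:
drive_tool --pt "0 0 0 -1 0 0 0" --pt "0 0 0 0 0 0 0" --pt "0 0 0 0 0 0 0"

```text
time_s: 3.95
tcp_pos: [0.4823, 0.0027, 0.0787]
ee_rot: [[0.978, -0.209, 0.002], [-0.209, -0.978, -0.0], [0.002, -0.0, -1.0]]
wrist_force: [-3.6, -0.9, 11.0]
gripper_width: 0.001
gripper_force: 5.7
```

Request:
drive_tool --pt "0 0 0 -1 0 0 0" --pt "0 0.9 4.1 0 0 0 0" --pt "0 0.9 4.1 0 0 0 0" --pt "0 0.9 4.1 0 0 0 0" --pt "0 0.9 4.1 0 0 0 0"

```text
time_s: 4.37
tcp_pos: [0.4862, 0.0194, 0.0791]
ee_rot: [[0.978, -0.209, 0.003], [-0.209, -0.978, -0.0], [0.003, -0.001, -1.0]]
wrist_force: [-5.5, 0.9, 21.9]
gripper_width: 0.003
gripper_force: 10.4
```

Request:
drive_tool --pt "0 0.9 4.1 0 0 0 0" --pt "0 0.9 4.1 0 0 0 0" --pt "0 0.9 4.1 0 0 0 0" --pt "0 0.9 4.1 0 0 0 0" --pt "0 0 0 0 0 0 0"

```text
time_s: 4.78
tcp_pos: [0.4903, 0.0368, 0.0782]
ee_rot: [[0.978, -0.209, 0.004], [-0.209, -0.978, 0.001], [0.004, -0.002, -1.0]]
wrist_force: [-4.3, 2.7, 14.5]
gripper_width: 0.01
gripper_force: 7.1
```

```bash
python3 - <<'E'
from h import *
c=capture("scene"); uv=proj(c,[.484,.03,.044])[0].astype(int); print(uv)
a=c["frame"][uv[1]-50:uv[1]+50,uv[0]-65:uv[0]+65,::-1]
cv2.imwrite("pics/c.png",cv2.resize(a,(780,600),interpolation=cv2.INTER_CUBIC))
E
```

```text
[335 257]
```

View pics/c.png

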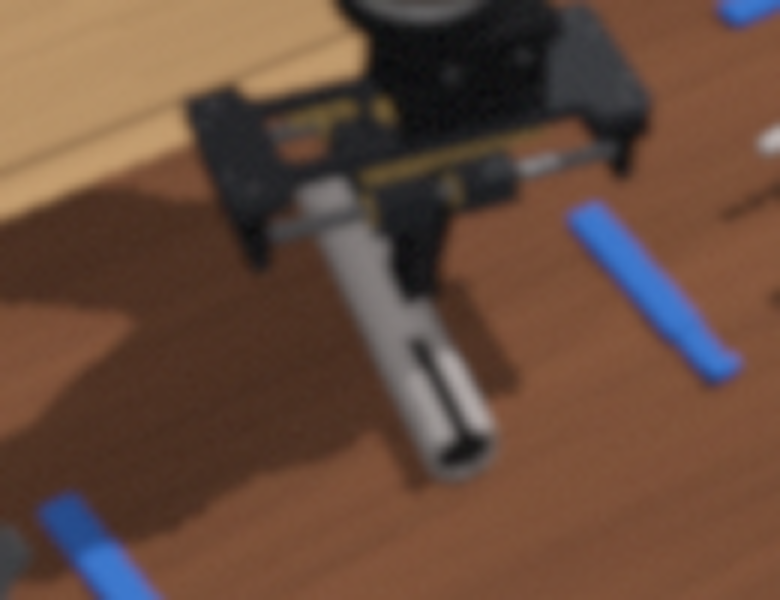

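```bash
cat > slot.py <<'E'
from m import *
def slot_profile(c,mid,a,up=np.array([0,0,1.])):
    a=a/np.linalg.norm(a); y=np.cross(up,a); y/=np.linalg.norm(y); z=np.cross(a,y)
    cam=-np.array(c["R"]).T@np.array(c["t"])
    g=cv2.cvtColor(c["frame"],cv2.COLOR_RGB2GRAY).astype(np.float32)
    out=[]
    for d in range(-100,101,5):
        r=np.radians(d); nrm=z*np.cos(r)+y*np.sin(r)   # + = towards left (y)
        X=np.array([mid+a*t+.016*nrm for t in np.linspace(.04,.08,21)])
        if (cam-X[10])@nrm<.15: continue
        uv=proj(c,X).astype(np.float32)
        out.append((d,int(cv2.remap(g,uv[:,0],uv[:,1],cv2.INTER_LINEAR).mean())))
    return out
E
python3 - <<'E'
from slot import *
for n in ("scene","top"):
    c=capture(n); k=tube(c,np.array([.488,.03]))
    if k is None: print(n,"none");continue
    mid,a,L,e=fit_tube(k[0]); print(n,mid,a,L,e)
    mid=mid+a*((.4875-mid[0])/a[0])
    print(slot_profile(c,mid,a))
    print(slot_profile(c,np.array([.4875,.028,.044]),np.array([.978,-.21,0])))
E
```

```text
scene [0.4971 0.0264 0.0424] [ 0.9714 -0.2372 -0.013 ] 0.16340704991192967 0.0021367762746944386
[(-95, 91), (-90, 93), (-85, 97), (-80, 102), (-75, 107), (-70, 112), (-65, 118), (-60, 124), (-55, 130), (-50, 135), (-45, 139), (-40, 140), (-35, 136), (-30, 126), (-25, 112), (-20, 93), (-15, 75), (-10, 65), (-5, 68), (0, 82), (5, 102), (10, 122), (15, 138), (20, 149), (25, 155), (30, 157), (35, 155), (40, 151), (45, 146), (50, 141), (55, 136), (60, 133)]
[(-95, 102), (-90, 105), (-85, 108), (-80, 113), (-75, 117), (-70, 123), (-65, 128), (-60, 133), (-55, 137), (-50, 140), (-45, 139), (-40, 134), (-35, 124), (-30, 108), (-25, 89), (-20, 72), (-15, 64), (-10, 69), (-5, 86), (0, 106), (5, 126), (10, 141), (15, 150), (20, 153), (25, 151), (30, 147), (35, 139), (40, 131), (45, 124), (50, 117), (55, 112), (60, 108)]
top [0.429  0.0419 0.0438] [ 0.9735 -0.2287 -0.0049] 0.06411804578177865 0.0014243973442553404
[(-85, 65), (-80, 66), (-75, 68), (-70, 70), (-65, 74), (-60, 79), (-55, 87), (-50, 95), (-45, 102), (-40, 107), (-35, 112), (-30, 115), (-25, 118), (-20, 120), (-15, 122), (-10, 123), (-5, 123), (0, 125), (5, 124), (10, 123), (15, 123), (20, 123), (25, 123), (30, 122), (35, 123), (40, 125), (45, 126), (50, 127), (55, 126), (60, 125), (65, 124), (70, 123), (75, 123)]
[(-85, 70), (-80, 71), (-75, 74), (-70, 77), (-65, 82), (-60, 89), (-55, 95), (-50, 101), (-45, 106), (-40, 111), (-35, 114), (-30, 117), (-25, 120), (-20, 121), (-15, 122), (-10, 123), (-5, 125), (0, 124), (5, 123), (10, 123), (15, 123), (20, 123), (25, 122), (30, 123), (35, 125), (40, 127), (45, 127), (50, 125), (55, 123), (60, 122), (65, 122), (70, 121), (75, 121)]
```

Request:
drive_tool --pt "0 0.7 3.3 0 0 0 0" --pt "0 0.7 3.3 0 0 0 0" --pt "0 0 0 0 0 0 0" --pt "0 0 0 0 0 0 0"

```text
time_s: 5.37
tcp_pos: [0.4918, 0.0433, 0.0781]
ee_rot: [[0.978, -0.209, 0.005], [-0.209, -0.978, 0.002], [0.004, -0.003, -1.0]]
wrist_force: [-2.6, 2.8, 11.5]
gripper_width: 0.006
gripper_force: 5.9
```

Request:
drive_tool --pt "0 0 0 3 0 0 0" --pt "0 0 0 5 0 0 0" --pt "0 0 0 20 0 0 0" --pt "0 0 0 35 0 0 0" --pt "30 0 0 35 0 0 0"

```text
time_s: 5.78
tcp_pos: [0.489, 0.0416, 0.1739]
ee_rot: [[0.978, -0.21, -0.003], [-0.21, -0.978, -0.001], [-0.003, 0.002, -1.0]]
wrist_force: [0.4, 0.8, -0.9]
gripper_width: 0.032
gripper_force: 0.0
```

Request:
drive_tool --pt "65 -5 40 0 0 0 0" --pt "65 -5 40 0 0 0 0" --pt "65 -5 40 0 0 0 0" --pt "65 -5 40 0 0 0 0" --pt "65 0 0 0 0 0 0"

```text
time_s: 6.2
tcp_pos: [0.4702, 0.2076, 0.1742]
ee_rot: [[0.979, -0.204, 0.003], [-0.204, -0.979, 0.002], [0.002, -0.003, -1.0]]
wrist_force: [0.2, 0.2, 0.1]
gripper_width: 0.377
gripper_force: 0.0
```

```bash
python3 - <<'E'
from slot import *
for n in ("scene","top"):
    c=capture(n); save(c,n+"2.png"); k=tube(c,np.array([.488,.03]))
    if k is None: print(n,"none");continue
    mid,a,L,e=fit_tube(k[0]); print(n,mid,a,L,e)
    print(slot_profile(c,mid,a)); 
    uv=proj(c,mid)[0].astype(int)
    cv2.imwrite(f"pics/{n}2c.png",cv2.resize(c["frame"][uv[1]-50:uv[1]+50,uv[0]-65:uv[0]+65,::-1],(390,300),interpolation=cv2.INTER_CUBIC))
cv2.imwrite("pics/d.png",np.hstack([cv2.imread("pics/scene2c.png"),cv2.imread("pics/top2c.png")]))
E
```

```text
scene [0.4906 0.0308 0.042 ] [ 0.9743 -0.2253 -0.0028] 0.17675612039354108 0.002048280454936051
[(-95, 92), (-90, 95), (-85, 99), (-80, 103), (-75, 109), (-70, 115), (-65, 121), (-60, 128), (-55, 136), (-50, 143), (-45, 151), (-40, 157), (-35, 160), (-30, 160), (-25, 153), (-20, 140), (-15, 121), (-10, 99), (-5, 82), (0, 78), (5, 87), (10, 104), (15, 121), (20, 134), (25, 143), (30, 148), (35, 149), (40, 148), (45, 145), (50, 142), (55, 139), (60, 137)]
top [0.484  0.0324 0.0436] [ 0.9733 -0.2292 -0.0103] 0.17222771291932348 0.0013613661193612628
[(-85, 85), (-80, 89), (-75, 95), (-70, 103), (-65, 112), (-60, 122), (-55, 132), (-50, 143), (-45, 152), (-40, 163), (-35, 171), (-30, 179), (-25, 186), (-20, 190), (-15, 184), (-10, 143), (-5, 82), (0, 54), (5, 52), (10, 53), (15, 56), (20, 71), (25, 103), (30, 143), (35, 176), (40, 194), (45, 199), (50, 197), (55, 193), (60, 188), (65, 182), (70, 176), (75, 172)]
```

View pics/d.png

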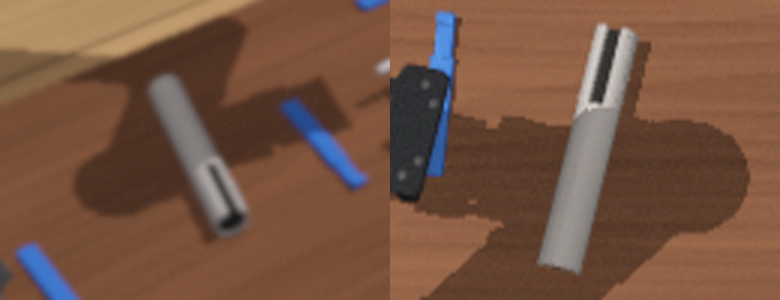

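```bash
python3 - <<'E'
from slot import *
for n in ("top","scene"):
    c=capture(n); g=c["frame"].astype(np.float32)
    mid=np.array([.4885,.0315,.044]);a=np.array([.9738,-.2273,0]);y=np.array([.2273,.9738,0])
    cam=-np.array(c["R"]).T@np.array(c["t"]); v=cam-(mid+.06*a); v-=a*(v@a); v/=np.linalg.norm(v); s=np.cross(v,a)
    print(n,"view elev angle from up (+left)",np.degrees(np.arctan2(v@y,v[2])))
    for d in np.arange(-.022,.0221,.001):
        uv=proj(c,[mid+a*t+s*d for t in np.linspace(.045,.08,21)]).astype(np.float32)
        print(int(d*1000.01),[int(x) for x in cv2.remap(g,uv[:,0],uv[:,1],1).reshape(-1,3).mean(0)],end=" ")
    print()
E
```

```text
top view elev angle from up (+left) -4.888855084748827
-22 [91, 60, 42] -21 [91, 59, 42] -20 [92, 60, 42] -19 [92, 61, 44] -18 [93, 63, 46] -17 [96, 68, 53] -16 [102, 81, 69] -15 [112, 99, 90] -14 [122, 115, 110] -13 [133, 128, 124] -12 [145, 139, 136] -11 [156, 150, 146] -10 [165, 159, 155] -9 [173, 167, 162] -8 [179, 173, 168] -7 [185, 178, 174] -6 [190, 184, 180] -5 [194, 188, 183] -4 [194, 188, 183] -3 [185, 178, 174] -2 [156, 151, 146] -1 [112, 107, 103] 0 [72, 69, 66] 1 [55, 52, 50] 2 [53, 50, 48] 3 [54, 51, 49] 4 [55, 53, 50] 5 [58, 55, 52] 6 [66, 63, 60] 7 [85, 81, 78] 8 [115, 110, 107] 9 [150, 144, 141] 10 [180, 174, 170] 11 [198, 192, 187] 12 [204, 197, 193] 13 [201, 194, 190] 14 [195, 188, 183] 15 [186, 177, 171] 16 [174, 159, 149] 17 [161, 133, 117] 18 [152, 111, 87] 19 [148, 101, 73] 20 [147, 99, 71] 21 [147, 99, 71] 22 [147, 99, 70] 
scene view elev angle from up (+left) -18.949069991046162
-22 [80, 55, 42] -21 [81, 58, 47] -20 [83, 63, 54] -19 [87, 69, 62] -18 [91, 77, 71] -17 [96, 84, 80] -16 [101, 92, 89] -15 [107, 100, 98] -14 [113, 107, 105] -13 [119, 113, 112] -12 [126, 120, 119] -11 [132, 126, 126] -10 [138, 132, 132] -9 [144, 138, 137] -8 [149, 143, 143] -7 [154, 148, 147] -6 [157, 151, 150] -5 [159, 153, 152] -4 [158, 152, 151] -3 [155, 148, 148] -2 [148, 142, 141] -1 [138, 132, 131] 0 [124, 119, 118] 1 [109, 104, 103] 2 [95, 90, 89] 3 [83, 79, 78] 4 [78, 74, 73] 5 [80, 76, 76] 6 [90, 85, 85] 7 [103, 98, 97] 8 [118, 112, 111] 9 [132, 125, 124] 10 [143, 136, 134] 11 [151, 143, 140] 12 [156, 146, 143] 13 [157, 145, 141] 14 [155, 140, 135] 15 [151, 132, 125] 16 [146, 122, 113] 17 [140, 111, 99] 18 [135, 101, 86] 19 [131, 93, 75] 20 [128, 88, 66] 21 [127, 84, 62] 22 [126, 83, 59]
```

Request:
drive_tool --pt "75 0 0 0 0 0 -0.024" --pt "75 0 0 0 0 0 0"

```text
time_s: 6.67
tcp_pos: [0.4702, 0.2012, 0.1736]
ee_rot: [[0.972, -0.237, -0.0], [-0.237, -0.972, -0.0], [-0.0, 0.0, -1.0]]
wrist_force: [0.3, 0.3, 0.9]
gripper_width: 0.712
gripper_force: 0.0
```

Request:
drive_tool --pt "75 4.5 -40 0 0 0 0" --pt "75 4.5 -40 0 0 0 0" --pt "75 4.5 -40 0 0 0 0" --pt "75 4.5 -40 0 0 0 0" --pt "75 0 -10 0 0 0 0"

```text
time_s: 7.08
tcp_pos: [0.4876, 0.0277, 0.1735]
ee_rot: [[0.971, -0.239, -0.001], [-0.239, -0.971, -0.001], [-0.001, 0.001, -1.0]]
wrist_force: [-0.1, 0.2, 0.7]
gripper_width: 0.746
gripper_force: 0.0
```

Request:
drive_tool --pt "75 0 0 -25 0 0 0" --pt "75 0 0 -20 0 0 0" --pt "75 0 0 0 0 0 0" --pt "75 0 0 0 0 0 0"

```text
time_s: 7.42
tcp_pos: [0.4877, 0.0316, 0.1281]
ee_rot: [[0.972, -0.234, -0.002], [-0.234, -0.972, -0.001], [-0.002, 0.002, -1.0]]
wrist_force: [0.7, 0.2, 0.6]
gripper_width: 0.754
gripper_force: 0.0
```

Request:
drive_tool --pt "75 0 0 -25 0 0 0" --pt "75 0 0 -25 0 0 0" --pt "75 0 0 -20 0 0 0" --pt "75 0 0 -8 0 0 0" --pt "75 0 0 0 0 0 0"

```text
time_s: 7.83
tcp_pos: [0.4879, 0.0323, 0.05]
ee_rot: [[0.972, -0.233, -0.002], [-0.233, -0.972, -0.001], [-0.002, 0.001, -1.0]]
wrist_force: [0.0, 0.3, 0.9]
gripper_width: 0.747
gripper_force: 0.0
```

Request:
drive_tool --pt "40 0 0 0 0 0 0" --pt "34 0 0 0 0 0 0" --pt "20 0 0 0 0 0 0" --pt "0 0 0 0 0 0 0" --pt "0 0 0 0 0 0 0"

```text
time_s: 8.25
tcp_pos: [0.4885, 0.0324, 0.0514]
ee_rot: [[0.972, -0.234, 0.002], [-0.234, -0.972, 0.001], [0.001, -0.001, -1.0]]
wrist_force: [1.4, 0.1, -0.7]
gripper_width: 0.455
gripper_force: 0.0
```

Request:
drive_tool --pt "0 0 0 0 0 0 0" --pt "0 0 0 0 0 0 0"

```text
time_s: 8.42
tcp_pos: [0.4882, 0.0321, 0.051]
ee_rot: [[0.972, -0.233, 0.0], [-0.233, -0.972, -0.0], [0.0, -0.0, -1.0]]
wrist_force: [-1.0, -0.6, 3.3]
gripper_width: 0.357
gripper_force: 30.0
```

Request:
drive_tool --pt "0 0 0 5 0 0 0" --pt "0 0 0 15 0 0 0" --pt "0 0 0 28 0 0 0" --pt "0 0 0 30 0 0 0" --pt "0 0 0 30 0 0 0"

```text
time_s: 8.83
tcp_pos: [0.487, 0.0319, 0.1591]
ee_rot: [[0.972, -0.234, -0.003], [-0.234, -0.972, -0.001], [-0.002, 0.001, -1.0]]
wrist_force: [-0.4, 0.4, -3.0]
gripper_width: 0.359
gripper_force: 30.0
```

Request:
drive_tool --pt "0 0 0 30 0 0 0.026" --pt "0 0 0 30 0 0 0.026" --pt "0 0 0 30 0 0 0.026" --pt "0 0 0 20 0 0 0.026" --pt "0 0 0 0 0 0 0"

```text
time_s: 9.25
tcp_pos: [0.49, 0.0326, 0.2732]
ee_rot: [[0.991, -0.13, 0.009], [-0.13, -0.991, 0.003], [0.009, -0.004, -1.0]]
wrist_force: [0.1, 0.3, -1.5]
gripper_width: 0.355
gripper_force: 30.0
```

Request:
drive_tool --pt "0 4 -30 0 0 0 0" --pt "0 4 -30 0 -0.014 -0.108 0" --pt "0 4 -30 0 -0.014 -0.108 0" --pt "0 4 -30 0 -0.014 -0.108 0" --pt "0 4 -30 0 -0.014 -0.108 0"

```text
time_s: 9.67
tcp_pos: [0.5067, -0.1188, 0.2669]
ee_rot: [[0.898, -0.131, 0.42], [-0.119, -0.991, -0.054], [0.423, -0.001, -0.906]]
wrist_force: [1.4, -0.7, -3.5]
gripper_width: 0.358
gripper_force: 30.0
```

Request:
drive_tool --pt "0 4 -30 0 0 0 0" --pt "0 4 -30 0 0 0 0" --pt "0 3 -30 0 0 0 0" --pt "0 0 -28 0 0 0 0" --pt "0 0 0 0 0 0 0"

```text
time_s: 10.08
tcp_pos: [0.518, -0.2392, 0.2661]
ee_rot: [[0.9, -0.137, 0.414], [-0.125, -0.991, -0.055], [0.418, -0.002, -0.908]]
wrist_force: [-0.5, 0.6, -2.2]
gripper_width: 0.363
gripper_force: 30.0
```

Request:
drive_tool --pt "0 0 0 0 0 0 0" --pt "0 0 0 0 0 0 0"

```text
time_s: 10.25
tcp_pos: [0.5177, -0.2355, 0.2664]
ee_rot: [[0.9, -0.132, 0.415], [-0.121, -0.991, -0.053], [0.418, -0.002, -0.908]]
wrist_force: [0.5, -1.3, -2.9]
gripper_width: 0.358
gripper_force: 30.0
```

```bash
cat > hand.py <<'E'
from slot import *
import sys
o=np.array([.5555,-.241,.143]);w=-.131;s=np.radians(25)
X=np.array([np.cos(w)*np.cos(s),np.sin(w)*np.cos(s),np.sin(s)]);Y=np.array([-np.sin(w),np.cos(w),0]);Z=np.cross(X,Y);R=np.c_[X,Y,Z]
if __name__=="__main__":
    st=sense(); p=st["tcp_pos"];E=np.array(st["ee_rot"])
    print("tcp",p,"in rest",(p-o)@R*1000,"tool z in rest",E[:,2]@R,"tool x",E[:,0]@R, st["gripper_force"])
    for n in ("scene","top"):
        c=capture(n); save(c,n+sys.argv[1]+".png"); k=tube(c,p)
        if k is None: print(n,"none");continue
        mid,a,L,e=fit_tube(k[0]); print(n,"mid rest",(mid-o)@R*1000,"axis rest",a@R,"L",L,e)
        t=(k[0]-mid)@a; print("ends rest x",np.percentile((k[0]-o)@R[:,0],[1,99])*1000)
        m=p+.0065*E[:,2]
        print([q for q in slot_profile(c,m,a,Z) if abs(q[0])<=60])
        uv=proj(c,mid)[0].astype(int)
        u0=np.clip(uv[0]-65,0,510);v0=np.clip(uv[1]-50,0,380)
        cv2.imwrite(f"pics/_{n}.png",cv2.resize(c["frame"][v0:v0+100,u0:u0+130,::-1],(390,300),interpolation=cv2.INTER_CUBIC))
    cv2.imwrite(f"pics/h{sys.argv[1]}.png",np.hstack([cv2.imread("pics/_scene.png"),cv2.imread("pics/_top.png")]))
E
python3 hand.py 3
```

```text
tcp [ 0.5177 -0.2355  0.2664] in rest [ 17.5175   0.4652 127.9466] tool z in rest [-0.0051  0.0013 -1.    ] tool x [ 1.     -0.0024 -0.0051] 29.966787099838257
scene mid rest [ 25.2156  -1.4586 119.1294] axis rest [ 0.9999 -0.006  -0.0136] L 0.16590664925145954 0.002496372183041669
ends rest x [-57.5364 108.1596]
[(-60, 124), (-55, 130), (-50, 137), (-45, 144), (-40, 152), (-35, 157), (-30, 161), (-25, 162), (-20, 156), (-15, 141), (-10, 118), (-5, 95), (0, 82), (5, 85), (10, 97), (15, 113), (20, 125), (25, 133), (30, 136), (35, 135), (40, 133)]
top mid rest [ 75.3413   1.863  121.0084] axis rest [ 0.9996  0.0237 -0.0141] L 0.05617243156479856 0.0015241419677691336
ends rest x [ 47.6595 103.4065]
[(-60, 114), (-55, 121), (-50, 130), (-45, 139), (-40, 149), (-35, 157), (-30, 164), (-25, 171), (-20, 177), (-15, 178), (-10, 164), (-5, 124), (0, 75), (5, 48), (10, 46), (15, 46), (20, 46), (25, 55), (30, 104), (35, 156), (40, 179), (45, 184), (50, 180), (55, 174), (60, 170)]
```

View pics/h3.png

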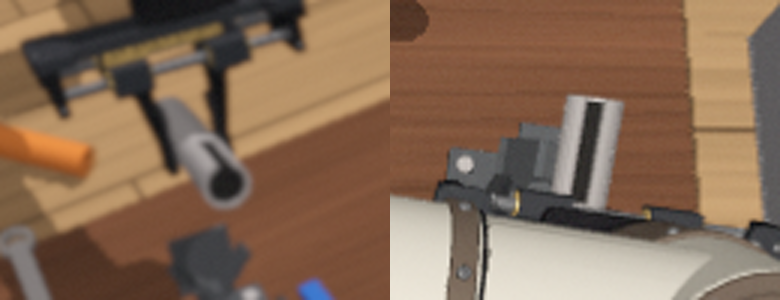

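Request:
drive_tool --pt "0 10.5 -1.4 -22.7 0 0 0" --pt "0 10.5 -1.4 -22.7 0 0 0" --pt "0 10.5 -1.4 -22.7 0 0 0" --pt "0 8.4 -1.1 -18.1 0 0 0" --pt "0 0 0 0 0 0 0"

```text
time_s: 10.87
tcp_pos: [0.5578, -0.2397, 0.1774]
ee_rot: [[0.902, -0.13, 0.411], [-0.119, -0.991, -0.052], [0.414, -0.002, -0.91]]
wrist_force: [-0.6, -0.5, -3.2]
gripper_width: 0.36
gripper_force: 30.0
```

Request:
drive_tool --pt "0 4.2 -0.6 -9.1 0 0 0" --pt "0 2.1 -0.3 -4.5 0 0 0" --pt "0 0 0 0 0 0 0" --pt "0 0 0 0 0 0 0"

```text
time_s: 11.2
tcp_pos: [0.5655, -0.2419, 0.1694]
ee_rot: [[0.898, -0.131, 0.419], [-0.119, -0.991, -0.054], [0.423, -0.001, -0.906]]
wrist_force: [-0.2, 0.2, -2.6]
gripper_width: 0.356
gripper_force: 30.0
```

```bash
python3 hand.py 4
```

```text
tcp [ 0.5655 -0.2419  0.1694] in rest [20.2605  0.412  19.7122] tool z in rest [ 0.0003  0.0009 -1.    ] tool x [ 1.     -0.0007  0.0003] 29.96675133705139
scene mid rest [29.7233 -1.7747 10.9267] axis rest [ 0.9994 -0.031  -0.015 ] L 0.16225586583106272 0.0024207595802549164
ends rest x [-51.1875 110.8628]
[(-60, 112), (-55, 118), (-50, 124), (-45, 131), (-40, 138), (-35, 145), (-30, 152), (-25, 157), (-20, 159), (-15, 155), (-10, 143), (-5, 123), (0, 99), (5, 79), (10, 70), (15, 75), (20, 88), (25, 104), (30, 118), (35, 128), (40, 135), (45, 138), (50, 139), (55, 138)]
top mid rest [78.8667  1.0911 12.6948] axis rest [0.9998 0.0174 0.0035] L 0.055313879636913 0.0015690883063110104
ends rest x [ 51.2834 106.4048]
[(-60, 118), (-55, 127), (-50, 136), (-45, 146), (-40, 156), (-35, 164), (-30, 171), (-25, 178), (-20, 182), (-15, 180), (-10, 159), (-5, 113), (0, 68), (5, 50), (10, 47), (15, 47), (20, 48), (25, 71), (30, 124), (35, 168), (40, 185), (45, 188), (50, 183), (55, 177), (60, 173)]
```

View pics/h4.png

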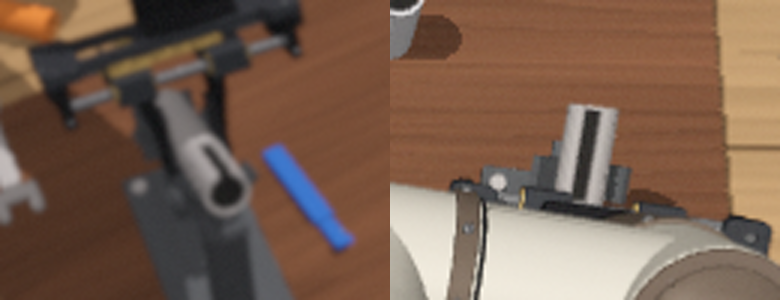

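Request:
drive_tool --pt "0 -0.1 -0.8 0 0.09 -0.012 0.042" --pt "0 0 0 0 0 0 0" --pt "0 1.7 -0.2 -3.6 0 0 0" --pt "0 1.7 -0.2 -3.6 0 0 0" --pt "0 0 0 0 0 0 0"

```text
time_s: 11.82
tcp_pos: [0.5663, -0.245, 0.1595]
ee_rot: [[0.902, -0.108, 0.419], [-0.122, -0.992, 0.007], [0.415, -0.057, -0.908]]
wrist_force: [-0.4, -0.1, -2.9]
gripper_width: 0.36
gripper_force: 30.0
```

Request:
drive_tool --pt "0 -3.6 0.5 -1.7 0 0 0" --pt "0 -3.6 0.5 -1.7 0 0 0" --pt "0 -3.6 0.5 -1.7 0 0 0" --pt "0 -2.7 0.3 -1.3 0 0 0" --pt "0 0 0 0 0 0 0"

```text
time_s: 12.23
tcp_pos: [0.5529, -0.2433, 0.1543]
ee_rot: [[0.901, -0.108, 0.421], [-0.123, -0.992, 0.007], [0.417, -0.058, -0.907]]
wrist_force: [-0.6, -0.7, -3.3]
gripper_width: 0.351
gripper_force: 30.0
```

Request:
drive_tool --pt "0 -0.9 0.1 -0.4 0 0 0" --pt "0 -0.9 0.1 -0.4 0 0 0" --pt "0 0 0 0 0 0 0"

```text
time_s: 12.48
tcp_pos: [0.5526, -0.2434, 0.1544]
ee_rot: [[0.899, -0.108, 0.424], [-0.122, -0.992, 0.006], [0.42, -0.058, -0.906]]
wrist_force: [2.8, 1.0, -1.8]
gripper_width: 0.36
gripper_force: 30.0
```

```bash
python3 hand.py 5; python3 -c "
from hand import *
print(np.array(sense()['wrist_force'])@R)"
```

```text
tcp [ 0.5526 -0.2434  0.1544] in rest [ 2.5339 -2.7471 11.436 ] tool z in rest [-0.0029  0.0616 -0.9981] tool x [ 1.     -0.0039 -0.0031] 29.953842759132385
scene mid rest [ 9.3309 -4.2425  2.9002] axis rest [ 0.9999 -0.0074 -0.0103] L 0.16762088660501526 0.002221140319899316
ends rest x [-74.3333  93.1165]
[(-60, 120), (-55, 127), (-50, 134), (-45, 141), (-40, 148), (-35, 153), (-30, 155), (-25, 152), (-20, 142), (-15, 122), (-10, 98), (-5, 76), (0, 66), (5, 70), (10, 85), (15, 104), (20, 122), (25, 135), (30, 142), (35, 145), (40, 143), (45, 140), (50, 135)]
top mid rest [ 0.2754 -1.6996  4.1984] axis rest [ 1.      0.0001 -0.0068] L 0.17694429505025006 0.0013872207660876122
ends rest x [-88.0947  88.8259]
[(-60, 95), (-55, 106), (-50, 119), (-45, 132), (-40, 145), (-35, 155), (-30, 164), (-25, 172), (-20, 178), (-15, 178), (-10, 163), (-5, 122), (0, 76), (5, 51), (10, 47), (15, 47), (20, 48), (25, 61), (30, 112), (35, 164), (40, 186), (45, 189), (50, 185), (55, 181), (60, 177)]
[ 2.3788  0.3886 -1.7552]
```

Request:
drive_tool --pt "0 0.8 2 0.2 0 0 0" --pt "0 0 0 0 0 0 0" --pt "0 0.8 -0.1 -1.8 0 0 0" --pt "0 0 0 0 0 0 0"

```text
time_s: 13.02
tcp_pos: [0.5541, -0.2416, 0.1525]
ee_rot: [[0.9, -0.108, 0.423], [-0.122, -0.993, 0.006], [0.419, -0.057, -0.906]]
wrist_force: [3.5, -2.3, 2.1]
gripper_width: 0.358
gripper_force: 30.0
```

Request:
drive_tool --pt "0 0.4 0 -0.9 0 0 0" --pt "0 0 0 0 0 0 0" --pt "0 0 0 0 0 0 0"

```text
time_s: 13.27
tcp_pos: [0.5543, -0.2416, 0.1517]
ee_rot: [[0.9, -0.108, 0.423], [-0.122, -0.992, 0.006], [0.419, -0.057, -0.906]]
wrist_force: [4.2, -2.4, 2.4]
gripper_width: 0.356
gripper_force: 30.0
```

Request:
drive_tool --pt "0 0.4 0 -0.9 0 0 0" --pt "0 0 0 0 0 0 0" --pt "0 0 0 0 0 0 0"

```text
time_s: 13.52
tcp_pos: [0.5546, -0.2415, 0.1509]
ee_rot: [[0.9, -0.108, 0.423], [-0.123, -0.992, 0.006], [0.419, -0.058, -0.906]]
wrist_force: [3.3, -2.2, 5.3]
gripper_width: 0.358
gripper_force: 30.0
```

```bash
python3 hand.py 6; python3 -c "
from hand import *
print(np.array(sense()['wrist_force'])@R)"
```

```text
tcp [ 0.5546 -0.2415  0.1509] in rest [ 2.621  -0.6301  7.4814] tool z in rest [-0.0037  0.0617 -0.9981] tool x [ 1.     -0.0039 -0.0039] 29.962955117225647
scene mid rest [ 9.8281 -1.9688 -1.0883] axis rest [ 0.9998 -0.0072 -0.0207] L 0.16549441797053582 0.00248490749605118
ends rest x [-72.5592  92.5334]
[(-60, 121), (-55, 128), (-50, 135), (-45, 142), (-40, 149), (-35, 154), (-30, 156), (-25, 154), (-20, 143), (-15, 125), (-10, 100), (-5, 77), (0, 66), (5, 71), (10, 87), (15, 106), (20, 124), (25, 136), (30, 144), (35, 146), (40, 144), (45, 140), (50, 135)]
top none
[ 5.3843 -2.2164  3.3514]
```

Request:
drive_tool --pt "0 0 -0.5 0.3 0.027 -0.004 0.013" --pt "0 0 -0.4 0 0.027 -0.004 0.013" --pt "0 0 0 0 0 0 0" --pt "0 0.3 0 -0.9 0 0 0" --pt "0 0 0 0 0 0 0"

```text
time_s: 14.13
tcp_pos: [0.5549, -0.2425, 0.1498]
ee_rot: [[0.9, -0.083, 0.429], [-0.123, -0.99, 0.066], [0.419, -0.112, -0.901]]
wrist_force: [4.5, -2.7, 3.7]
gripper_width: 0.36
gripper_force: 30.0
```

```bash
python3 - <<'E'
from hand import *
st=sense(); print((st["tcp_pos"]-o)@R*1000, np.array(st["ee_rot"])[:,2]@R, np.array(st["wrist_force"])@R, np.array(st["moment"]))
c=capture("top"); g=c["frame"].astype(np.float32); mid=o
cam=-np.array(c["R"]).T@np.array(c["t"]); v=cam-(mid+.06*X); v-=X*(v@X); v/=np.linalg.norm(v); s_=np.cross(v,X)
print("view",np.degrees(np.arctan2(v@Y,v@Z)))
for d in np.arange(-.022,.0221,.001):
    uv=proj(c,[mid+X*t+s_*d for t in np.linspace(.074,.086,21)]).astype(np.float32)
    print(int(d*1000.01),[int(x) for x in cv2.remap(g,uv[:,0],uv[:,1],1).reshape(-1,3).mean(0)],end=" ")
E
```

```text
[ 2.5277 -1.5686  6.3782] [-0.0033  0.1218 -0.9926] [ 5.9529 -2.049   1.3143] [-0.647  -0.603  -0.5079]
view 11.182085550432767
-22 [126, 84, 61] -21 [127, 85, 61] -20 [127, 85, 62] -19 [127, 86, 62] -18 [127, 86, 63] -17 [126, 89, 68] -16 [124, 98, 83] -15 [127, 113, 104] -14 [137, 128, 123] -13 [148, 141, 137] -12 [158, 152, 148] -11 [166, 160, 155] -10 [172, 166, 161] -9 [174, 167, 162] -8 [171, 164, 159] -7 [159, 153, 148] -6 [133, 128, 123] -5 [99, 95, 91] -4 [71, 68, 64] -3 [58, 54, 50] -2 [54, 51, 47] -1 [55, 53, 49] 0 [58, 55, 51] 1 [61, 57, 54] 2 [67, 65, 60] 3 [88, 85, 80] 4 [127, 123, 117] 5 [162, 156, 151] 6 [180, 174, 168] 7 [187, 180, 174] 8 [187, 181, 174] 9 [185, 179, 172] 10 [182, 176, 168] 11 [180, 174, 166] 12 [176, 170, 162] 13 [172, 166, 157] 14 [168, 162, 153] 15 [164, 157, 149] 16 [160, 153, 144] 17 [157, 148, 137] 18 [159, 149, 137] 19 [161, 150, 138] 20 [160, 148, 136] 21 [159, 147, 134] 22 [164, 152, 138]
```

Request:
drive_tool --pt "45 0 0 0 0 0 0" --pt "55 0 0 0 0 0 0" --pt "65 0 0 0 0 0 0" --pt "70 0 0 0 0 0 0" --pt "70 0 0 0 0 0 0"

```text
time_s: 14.6
tcp_pos: [0.553, -0.2416, 0.1482]
ee_rot: [[0.902, -0.082, 0.424], [-0.122, -0.99, 0.068], [0.414, -0.113, -0.903]]
wrist_force: [0.0, 0.1, -0.5]
gripper_width: 0.64
gripper_force: 0.0
```

```bash
python3 hand.py 7
```

```text
tcp [ 0.553  -0.2416  0.1482] in rest [ 0.0007 -0.9011  5.7635] tool z in rest [-0.0085  0.1232 -0.9923] tool x [ 1.     -0.0032 -0.009 ] 0.0
scene mid rest [ 7.9256 -2.8413 -2.2222] axis rest [ 0.9999 -0.0091 -0.0142] L 0.16965226401387357 0.002115513637058155
ends rest x [-76.7255  92.8086]
[(-60, 125), (-55, 131), (-50, 138), (-45, 144), (-40, 149), (-35, 152), (-30, 150), (-25, 141), (-20, 123), (-15, 99), (-10, 77), (-5, 66), (0, 69), (5, 83), (10, 103), (15, 123), (20, 138), (25, 149), (30, 154), (35, 154), (40, 151), (45, 147), (50, 141)]
top mid rest [0.3986 0.4317 0.1018] axis rest [ 0.9998 -0.0025 -0.0192] L 0.17690909921996564 0.0014292859276886455
ends rest x [-87.8029  88.9941]
[(-60, 100), (-55, 103), (-50, 111), (-45, 128), (-40, 151), (-35, 167), (-30, 175), (-25, 180), (-20, 182), (-15, 181), (-10, 176), (-5, 170), (0, 168), (5, 170), (10, 171), (15, 174), (20, 179), (25, 189), (30, 196), (35, 198), (40, 199), (45, 199), (50, 199), (55, 199), (60, 199)]
```

View pics/h7.png

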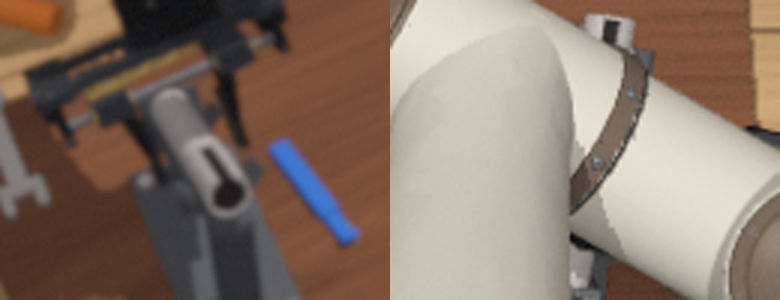

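Request:
drive_tool --pt "75 -4.2 -0.7 9 0 0 0" --pt "75 -10.6 -1.7 22.6 0 0 0" --pt "75 -10.6 -1.7 22.6 0 0 0" --pt "75 -10.6 -1.7 22.6 0 0 0" --pt "75 -10.6 -1.7 22.6 0 0 0"

```text
time_s: 15.22
tcp_pos: [0.5066, -0.2497, 0.2505]
ee_rot: [[0.9, -0.082, 0.427], [-0.122, -0.99, 0.067], [0.418, -0.112, -0.902]]
wrist_force: [-0.1, -0.2, -0.1]
gripper_width: 0.75
gripper_force: 0.0
```

Request:
drive_tool --pt "75 0 30 20 0 0 0" --pt "75 0 38 0 0 0 0" --pt "75 0 38 0 0 0 0" --pt "75 0 38 0 0 0 0" --pt "75 0 38 0 0 0 0"

```text
time_s: 15.63
tcp_pos: [0.507, -0.0664, 0.2702]
ee_rot: [[0.899, -0.083, 0.429], [-0.123, -0.99, 0.067], [0.42, -0.113, -0.901]]
wrist_force: [1.6, -0.2, 0.3]
gripper_width: 0.75
gripper_force: 0.0
```

Request:
drive_tool --pt "75 0 38 0 0 0 0" --pt "75 0 38 0 0 0 0" --pt "75 0 0 0 0 0 0" --pt "75 0 0 0 0 0 0"

```text
time_s: 15.97
tcp_pos: [0.507, 0.0103, 0.2694]
ee_rot: [[0.901, -0.077, 0.427], [-0.118, -0.991, 0.069], [0.418, -0.112, -0.901]]
wrist_force: [0.4, -0.9, 0.4]
gripper_width: 0.75
gripper_force: 0.0
```

```bash
sed -i 's/k=tube(c,p)/k=tube(c,o)/; s/m=p+.0065\*E\[:,2\]/m=mid-X*((mid-o)@X)/' hand.py; python3 hand.py 8
```

```text
tcp [0.507  0.0103 0.2694] in rest [-19.9511 242.7584 148.7637] tool z in rest [-0.0051  0.1241 -0.9923] tool x [ 1.      0.0011 -0.005 ] 0.0
scene mid rest [ 7.4903 -2.5872 -2.1231] axis rest [ 0.9999 -0.0019 -0.0118] L 0.1708292001732022 0.0021205745371265534
ends rest x [-77.7425  92.8731]
[(-60, 111), (-55, 118), (-50, 126), (-45, 133), (-40, 141), (-35, 147), (-30, 152), (-25, 154), (-20, 150), (-15, 138), (-10, 117), (-5, 91), (0, 71), (5, 62), (10, 67), (15, 82), (20, 101), (25, 120), (30, 135), (35, 145), (40, 151), (45, 154), (50, 154)]
top mid rest [-0.0566 -0.1661 -0.1532] axis rest [ 0.9999  0.0038 -0.0156] L 0.17525988545436857 0.0017954425576647243
ends rest x [-87.4773  87.7623]
[(-60, 120), (-55, 131), (-50, 142), (-45, 152), (-40, 160), (-35, 168), (-30, 175), (-25, 179), (-20, 177), (-15, 157), (-10, 112), (-5, 69), (0, 51), (5, 49), (10, 49), (15, 50), (20, 75), (25, 139), (30, 184), (35, 196), (40, 196), (45, 190), (50, 187), (55, 182), (60, 175)]
```

View pics/h8.png

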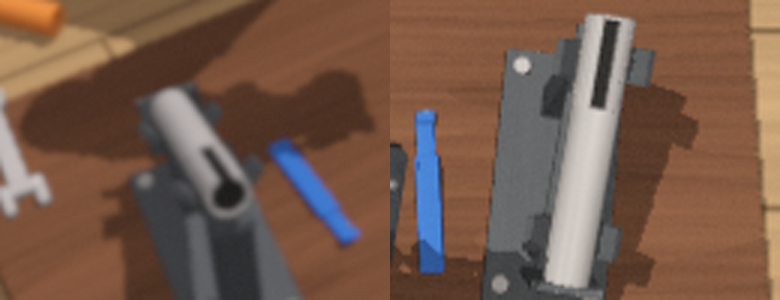

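The pictures show the tube lying in both Vs. It is centred across them to under 1 mm in the top view, its plain end is at the foot stop, and the slot is about 7° from up. The arm is clear of everything.

```bash
python3 -c "
from h import *
print(finish_job())"
```

```text
the job is handed in; nothing more can be done
None
```

I rolled the tube until its slot faced up, laid it in the cradle with its plain end at the foot stop and the slot about 7° off up by my measurement, let go, and handed the job in; no result came back.

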